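# Load a bent handle blank into the sloping fixture

### The arm

A 6-joint arm with a two-finger parallel gripper is mounted at the origin on the work surface. World frame = base frame: x ahead of the robot, y to its left, z up, the work surface at z = 0. Lengths are in m, angles in rad, forces in N, time in s.
With the tool pointing down it reaches from about 0.3 to 0.875 m from the base axis. Payload 6.4 kg.
Tool frame: the origin (TCP) lies midway between the tips of the shut fingers; the grasp point (between the pads) lies 19 mm behind it (grip_point_offset is the distance from the TCP to the grasp point, in m); z points along the fingers, y is the direction in which the jaws open and shut (so a half turn about z gives the same grasp; the last joint's range is limited). The gripper opens to 85 mm and grips with 20 to 120 N. Pads are 22 mm wide; open, the fingers measure 114 mm over their backs; the gripper's body (76 mm by 85 mm) begins 54 mm behind the grasp point. The pads swing forward as they close: fully open they stand 13 mm farther back than shut.
Start: joints at [-1.399, 0.181, 1.607, -0, 1.354, -0.206], TCP at [0.212, -0.534, 0.231] pointing down, gripper open.
Joint ranges: [-2.99, 2.99], [-0.89, 2.07], [0.3, 2.58], [-1.14, 4.28], [0, 2.63], [-3.12, 3.12]. Speed limits (rad/s): [2.57, 2.57, 3.01, 3.14, 3.14, 3.14].

### API

Orientations are given as a 3x3 rotation matrix whose columns are the frame's x, y, z axes.
In Python, from cell import * gives the robot as it stands. The module is installed in compiled form; this text tells all that it offers. Calls block until the motion is done:
- move_pose(position, orientation): joint-space move of the TCP to a pose.
- movel(position, rotation=None, velocity=0.15): straight line of the TCP; rotation=None keeps the orientation; velocity is the mean speed in m/s.
- goto_joints(angles): joint-space move.
- set_gripper(opening): finger opening in m; the grip force is fixed at half the most; returns when the fingers have stopped.
- dwell(seconds).
- solve_ik(position, orientation): joint angles nearest the present ones, or None.
- grab_frame(name): name is "scene" or "top" or "wrist"; returns a dict with "color" (480x640x3 uint8, red, green, blue), "fx", "fy", "cx", "cy" (pixels), "rvec" (rotation vector, rad) and "tvec" (3), from world to camera coordinates, as OpenCV has them. Camera axes: x right, y down, z forward; pixel columns grow to the right and rows downward; lengths in m; the calibration is good to about 2 mm. A picture is of the moment at which its call begins. There is no depth.
A pose or a line that the arm cannot do raises IKError and nothing moves.
- close_job(): hands the job in, once; it reports no verdict.
Readings, each from a call of its own:
- current_t(): time.
- current_joint_positions(): joint angles.
- current_dq(): joint speeds.
- current_joint_torque(): joint torques, N m.
- current_tcp_pos(): TCP position.
- current_ee_rot(): TCP orientation.
- current_force(): force on the tool from outside, world axes, zero at the start.
- current_torque(): the same for the moment, N m.
- current_grip_width(): finger opening in m.
Only numpy, scipy, OpenCV 4.12 (cv2) and the standard library are available. Lean on these libraries where they do the work, as an engineer would, in place of code of your own. Each camera call takes 0.05 s, during which the arm holds its last target.

### The job

Pick the bent square-tube handle blank off its wooden pallet, turn it to the slope of the fixture, and lay it gently in place so that its long leg lies in the high notch, its short leg in the low notch, and its cross piece on the two lower ledges. Then swing the keeper arm fully across the long leg and let go, leaving the other things on the bench where they are.

Things in the scene. Friction and masses are not known exactly. Their poses are not given: they have to be found in the camera images.
- blank: Loose bare-metal U of 16 mm square tube, about 0.2 kg, flat on the pallet's battens (underside 34 mm up). Origin: on the underside, mid cross piece. x along the legs, y to the long leg, z up. Cross piece along y at x=0, straight for |y|<44 mm, bends of 18 mm radius; long leg at y=62 to x=150, short leg at y=-62 to x=95 mm. Centre of mass at (42, 9, 8) mm.
- long_end (a point): Centre of the end face of the blank's long leg, at (150, 62, 8) mm in the blank's frame.
- short_end (a point): Centre of the end face of the blank's short leg, at (95, -62, 8) mm in the blank's frame.
- pallet: Fixed plywood board 150 x 170 x 6 mm with two wooden battens 16 mm wide, 70 mm long, 28 mm high, one under each leg of the blank from x=17 to 87 mm; the cross piece hangs free, nothing but the board beneath. Origin on the bench below the blank's origin at the start (within 5 mm), axes parallel; board centre at x=40 mm.
- cradle: Fixed seat of the steel fixture, sloping 35 degrees. The seated blank's frame coincides with this frame: x up the slope, y to the high-notch side, z square to the slope; xy is the seat plane, under the blank. Origin 60 mm above the bench, between the two lower ledges. A base plate 230 x 225 x 14 mm lies on the bench beneath; below the origin it is clear.
- ledges (a point): At the cradle's origin, midway between two ledges (y=+41 and -41 mm, each 22 mm wide, x=-9 to 21 mm) which carry the cross piece; 60 mm are open between them. A lip along their lower edge (x=-9 to -17) stands 14 mm above the seat plane. Friction may keep the blank from sliding down to the lip: no harm, it need only lie on the ledges.
- high_notch (a point): Middle of the high notch's floor, for the long leg, at (128, 62, 0) mm in the cradle's frame. Block 24 mm along x; notch open on top, running along x, floor on the seat plane, 23 mm wide, walls upright for 10 mm, then leaning out 35 degrees to 19 mm.
- low_notch (a point): Middle of the low notch's floor, for the short leg, at (76, -62, 0) mm in the cradle's frame. Same shape and size as the high notch.
- keeper (a joint): Keeper arm's angle about the cradle's z: 0 closed (along cradle -y, across the long leg above the high notch, at its stop), growing as it opens; at 1.57 it points up the slope (+x). Limit 2.2. Stays where left, friction 0.06 N m. Arm 16 mm wide, 8 thick, 75 long, underside 23.5 mm above the seat plane, 7.5 mm above the seated tube; swings parallel to the slope.
- keeper_pin (a point): Grip point on the black pin of the keeper arm, on its axis, 22 mm above the arm's top. The pin is round, 14 mm across, stands 38 mm tall on the arm square to the slope, 68 mm from the hinge.
- keeper_hinge (a point): On the keeper's hinge axis (parallel to the cradle's z), at (128, 102, 27.5) mm in the cradle's frame; fixed.
- brush: Bystander: wooden bench brush 170 x 55 mm, 74 mm high, bristles down. Origin under its centre.
- oil_bottle: Bystander: grey bottle 64 mm across, 170 mm tall. Origin under its centre.
- wrench: Bystander: flat steel wrench 160 mm long, lying. Origin under its middle.
- slot_block: Bystander: steel block 60 x 50 x 50 mm with an open slot on top. Origin under its centre.
- cup: Bystander: open steel cup 76 mm across, 90 mm tall. Origin under its centre.
Things that resemble listed ones, but are neither listed nor needed, are in the scene too. Several things have the shape of the blank; the one meant has the colours described above.

How it is judged:
On the way, in this order (a step that is already met when the one before it is completed fails the run):
1. the blank lies in both notches and on the lower ledges, with the keeper still open (y of long_end in the frame of cradle between 0.053 and 0.071 m and z of long_end in the frame of cradle between 0.002 and 0.014 m and y of short_end in the frame of cradle between -0.071 and -0.053 m and z of short_end in the frame of cradle between 0.002 and 0.014 m and x of blank in the frame of cradle between -0.006 and 0.016 m and y of blank in the frame of cradle between -0.015 and 0.015 m and z of blank in the frame of cradle between -0.006 and 0.006 m and value of joint keeper above 0.5 rad), for 0.2 s.
2. the keeper is closed across the seated blank (y of long_end in the frame of cradle between 0.053 and 0.071 m and z of long_end in the frame of cradle between 0.002 and 0.014 m and y of short_end in the frame of cradle between -0.071 and -0.053 m and z of short_end in the frame of cradle between 0.002 and 0.014 m and x of blank in the frame of cradle between -0.006 and 0.016 m and y of blank in the frame of cradle between -0.015 and 0.015 m and z of blank in the frame of cradle between -0.006 and 0.006 m and value of joint keeper below 0.12 rad), for 0.2 s.
At the end, for the whole second after the job is handed in: Blank at rest in the cradle: leg ends within 9 mm sideways and 6 mm in height of their seated places, cross piece on the ledges (within 6 mm of the seat plane, 15 mm sideways, 6 mm down or 16 mm up the slope); keeper at rest under 0.12 rad from closed (all of step 2 and linear speed of blank below 0.02 m/s and velocity of joint keeper between -0.05 and 0.05 rad/s); the robot touches nothing.
It fails at once if the blank is rammed into or dropped on the fixture (over 80 N) (contact force between blank and cradle above 80 N).
It fails at once if a bystander is shifted more than 30 mm (distance of any of brush, oil_bottle, wrench, slot_block, cup from where it was at the start of the episode above 0.03 m).
It also fails if it takes over 61 s, if anything falls off the work surface, if the arm or the gripper's body presses on something with over 40 N, if the wrist force passes 120 N, or if a joint passes its speed limit or range.

## Working session

There is one attempt and no reset: what is moved stays moved. The work goes in short steps, each a Python script; the robot and the scene stay as the last script left them, time stands still between calls to the robot, and variables do not carry over. Pictures are saved under pics/ and viewed, and the job is handed in when it is done.

```bash
mkdir -p pics; cat > h.py <<'E'
from cell import *
import numpy as np, cv2, pickle
def snap(n,tag):
    f=grab_frame(n); pickle.dump(f,open(f'pics/{tag}.pkl','wb')); cv2.imwrite(f'pics/{tag}.png',f['color'][:,:,::-1]); return f
def load(tag): return pickle.load(open(f'pics/{tag}.pkl','rb'))
def K(f): return np.array([[f['fx'],0,f['cx']],[0,f['fy'],f['cy']],[0,0,1.]])
def proj(f,P): return cv2.projectPoints(np.array(P,float).reshape(-1,1,3),np.array(f['rvec'],float),np.array(f['tvec'],float),K(f),None)[0].reshape(-1,2)
def ray(f,uv):
    R=cv2.Rodrigues(np.array(f['rvec'],float))[0]; c=-R.T@np.array(f['tvec'],float).ravel()
    d=R.T@np.linalg.inv(K(f))@np.array([uv[0],uv[1],1.]); return c,d/np.linalg.norm(d)
def onz(f,uv,z):
    c,d=ray(f,uv); return c+d*(z-c[2])/d[2]
def crop(tag,x0,y0,x1,y1,s,out):
    im=cv2.imread(f'pics/{tag}.png')[y0:y1,x0:x1]; cv2.imwrite(f'pics/{out}.png',cv2.resize(im,None,fx=s,fy=s,interpolation=cv2.INTER_CUBIC))
E
python3 - <<'E'
from h import *
for n in ['scene','top','wrist']:
    f=snap(n,n+'0'); R=cv2.Rodrigues(np.array(f['rvec'],float))[0]; print(n,f['fx'],-R.T@np.array(f['tvec']).ravel(),R[2])
print(current_t())
E
```

```text
scene 448.8729369421911 [ 1.43032667 -0.20293752  0.86731967] [-0.7742607   0.17181879 -0.6090966 ]
top 566.8249493639081 [0.26085467 0.02578704 1.64922327] [ 0.16000325 -0.01052987 -0.98706032]
wrist 393.8418892015568 [ 0.28080689 -0.50683457  0.37308277] [-0.27279437 -0.10622253 -0.95619036]
0.15
```

View pics/scene0.png

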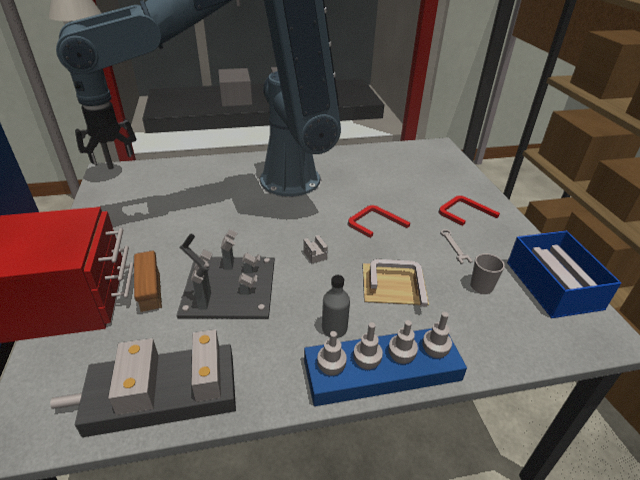

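View pics/top0.png

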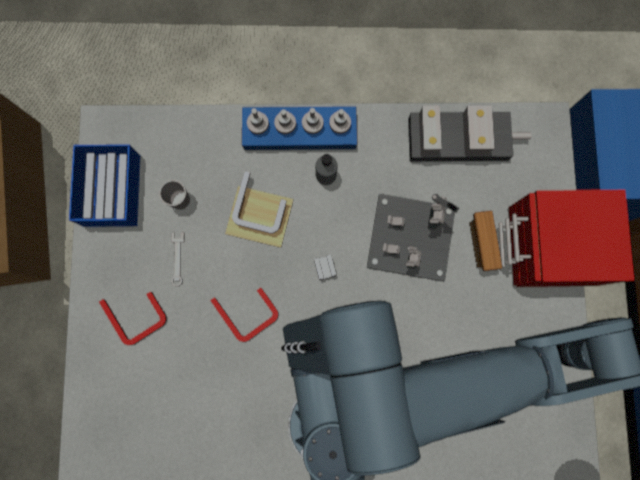

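View pics/wrist0.png

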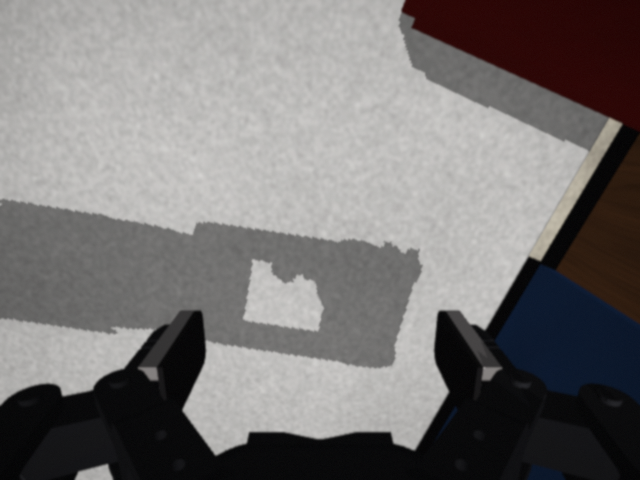

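Candidates with the blank's shape: a bare-metal U on the pallet at top (258,207), and red Us at top (135,320) and (247,315). The bare-metal one on the pallet fits the description. I'll check it in close crops.

```bash
python3 - <<'E'
from h import *
crop('top0',215,160,305,250,8,'c_top_blank')
crop('top0',355,180,475,290,6,'c_top_crad')
crop('scene0',350,245,440,315,8,'c_sc_blank')
crop('scene0',170,220,290,330,6,'c_sc_crad')
E
```

```text
(no output)
```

View pics/c_top_blank.png

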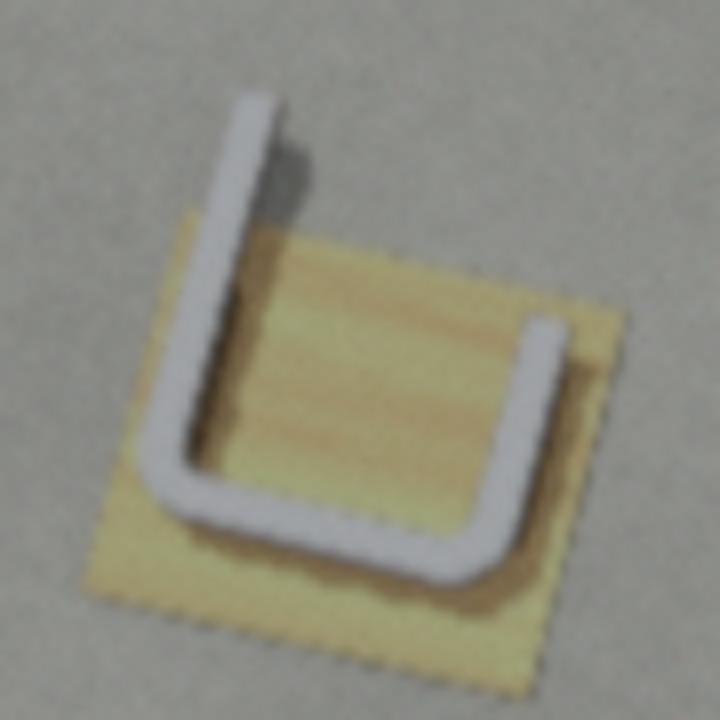

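View pics/c_top_crad.png

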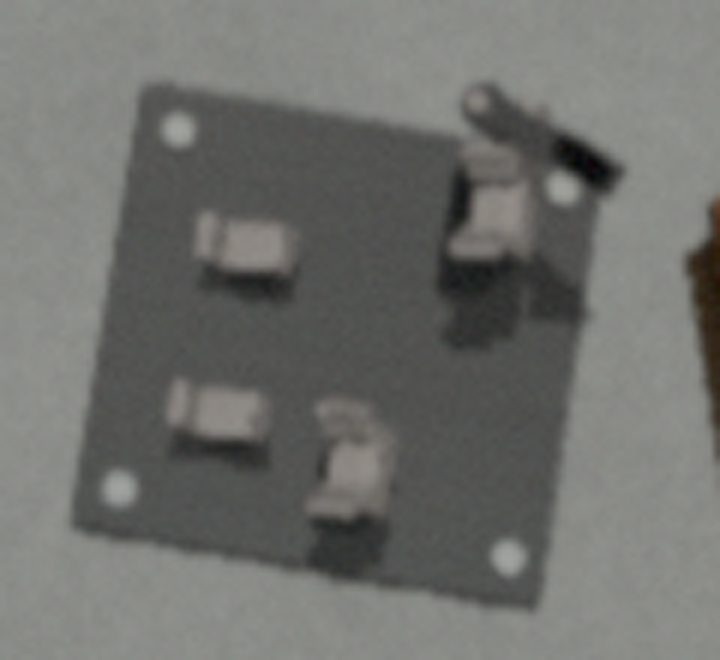

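View pics/c_sc_blank.png

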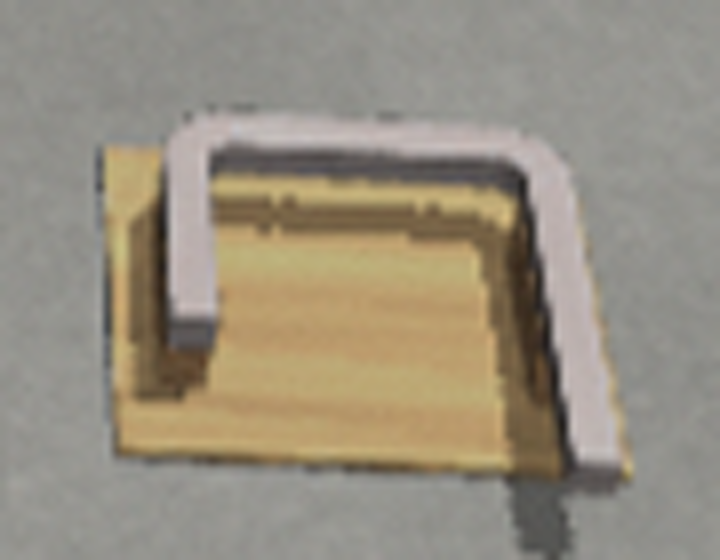

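View pics/c_sc_crad.png

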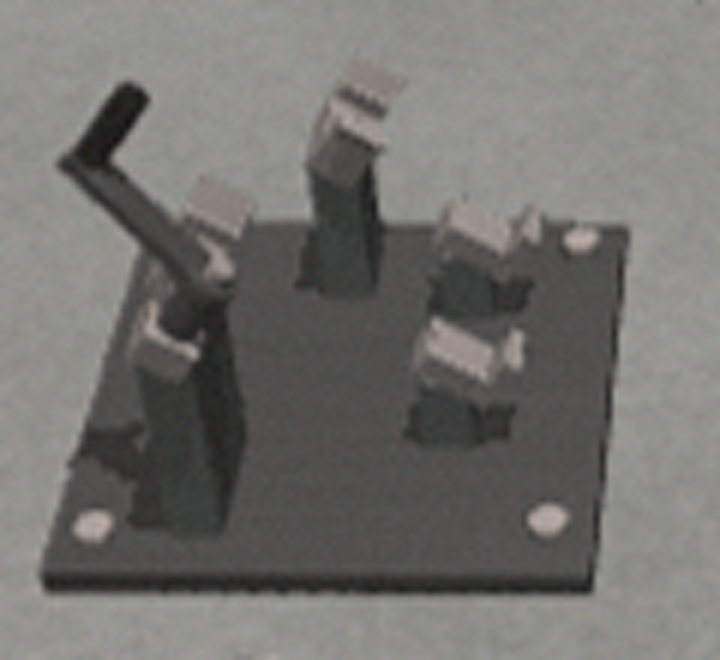

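```bash
cat >> h.py <<'E'
from scipy.optimize import least_squares
def Rz(a): c,s=np.cos(a),np.sin(a); return np.array([[c,-s,0],[s,c,0],[0,0,1.]])
def Ry(a): c,s=np.cos(a),np.sin(a); return np.array([[c,0,s],[0,1,0],[-s,0,c]])
SL=Ry(-np.radians(35))
def fit(frames_obs, Rfix, z, x0):
    # frames_obs: list of (frame, pts3 local, uv)
    def r(p):
        R=Rz(p[2])@Rfix; t=np.array([p[0],p[1],z if len(p)==3 else p[3]])
        return np.concatenate([(proj(f,(np.array(P)@R.T)+t)-uv).ravel() for f,P,uv in frames_obs])
    s=least_squares(r,x0); return s.x,s.fun
E
python3 - <<'E'
from h import *
f=load('top0'); g=load('scene0')
uv=np.array([[259,95],[548,320]])/8+[215,160]
for u in uv: print(onz(f,u,.05))
uvs=np.array([[595,462],[192,320]])/8+[350,245]
for u in uvs: print(onz(g,u,.05))
P=np.array([[150,62,16],[95,-62,16]])/1e3
p,e=fit([(f,P,uv),(g,P,uvs)],np.eye(3),.034,[.5,.2,0]); print('blank',p,e.round(1))
Pc=np.array([[6,41,0],[6,-41,0],[128,62,0],[76,-62,0]])/1e3
uc=np.array([[262,247],[236,413],[500,212],[357,467]])/6+[355,180]
Ps=np.array([[6,41,0],[6,-41,0]])/1e3
us=np.array([[460,348],[480,225]])/6+[170,220]
p,e=fit([(f,Pc,uc),(g,Ps,us)],SL,.06,[.5,-.2,-1.5]); print('cradle',p,e.round(1))
R=Rz(p[2])@SL; print(R)
c=np.array([p[0],p[1],.06])
print('hinge',c+R@[.128,.102,.0275])
hb=c+R@[.128,.102,.0275]
for q in np.arange(0,2.2,.2):
    a=-np.pi/2+q  # try
    pin=c+R@(np.array([.128,.102,.0315+.038])+.068*np.array([np.sin(q),-np.cos(q),0])); print(round(q,2),((proj(f,pin)-[355,180])*6).round(),((proj(g,pin)-[170,220])*6).round())
E
```

```text
[0.7204364  0.22785032 0.05      ]
[0.63556831 0.12278035 0.05      ]
[0.72108561 0.22992287 0.05      ]
[0.6379765 0.1242155 0.05     ]
blank [ 0.56033736  0.2076012  -0.25794964] [-0.5 -0.2 -0.2 -0.3 -0.2  0.1 -0.5 -0.4]
cradle [ 0.52850886 -0.19005819 -1.75727583] [-1.3 -0.1 -1.5  0.2 -0.2 -0.3 -0.3  0.2 -1.6  0.2 -1.5 -0.1]
[[-0.15187127  0.98266303  0.10634141]
 [-0.80495043 -0.18540059  0.56363236]
 [ 0.57357644  0.          0.81915204]]
hinge [ 0.61222535 -0.29650282  0.15594447]
0.0 [[427. 230.]] [[278. 106.]]
0.2 [[456. 228.]] [[248.  93.]]
0.4 [[485. 220.]] [[217.  84.]]
0.6 [[512. 206.]] [[186.  80.]]
0.8 [[538. 187.]] [[158.  82.]]
1.0 [[560. 163.]] [[133.  89.]]
1.2 [[577. 136.]] [[111. 101.]]
1.4 [[589. 107.]] [[ 95. 118.]]
1.6 [[596.  77.]] [[ 85. 139.]]
1.8 [[596.  47.]] [[ 81. 164.]]
2.0 [[590.  19.]] [[ 84. 192.]]
```

```bash
cat >> h.py <<'E'
def Rtool(Rb,s=1):  # tool z=-blank z, tool y = s*blank x
    z=-Rb[:,2]; y=s*Rb[:,0]; return np.stack([np.cross(y,z),y,z],1)
E
python3 - <<'E'
from h import *
pb=np.array([0.5603,.2076,.034]); Rb=Rz(-.258)
pc=np.array([.5285,-.190,.06]); Rc=Rz(-1.757)@SL
print(current_ee_rot().round(2))
for s in (1,-1):
  for nm,p,R in (('b',pb,Rb),('c',pc,Rc)):
    for h in (0,.06,.12):
      Rt=Rtool(R,s); tcp=p+R@[0,.004,.008+h]+Rt[:,2]*.019
      print(s,nm,h,tcp.round(3),np.round(solve_ik(tcp,Rt),2) if solve_ik(tcp,Rt) is not None else None)
  for q in (1.1,.5,0):
    u=np.array([np.sin(q),-np.cos(q),0]); tg=s*np.array([np.cos(q),np.sin(q),0])
    z=-Rc[:,2]; y=Rc@tg; Rt=np.stack([np.cross(y,z),y,z],1)
    tcp=pc+Rc@(np.array([.128,.102,.0535])+.068*u)+z*.016
    r=solve_ik(tcp,Rt); print(s,'pin',q,tcp.round(3),None if r is None else np.round(r,2))
E
```

```text
[[ 0.93  0.37 -0.  ]
 [ 0.37 -0.93  0.  ]
 [ 0.   -0.   -1.  ]]
1 b 0 [0.561 0.211 0.023] [ 0.16  0.49  1.67 -0.    0.98  0.42]
1 b 0.06 [0.561 0.211 0.083] [ 0.16  0.4   1.65 -0.    1.09  0.42]
1 b 0.12 [0.561 0.211 0.143] [ 0.16  0.33  1.62 -0.    1.2   0.42]
1 c 0 [ 0.531 -0.197  0.051] [-0.24  0.49  1.76 -0.75  1.    1.97]
1 c 0.06 [ 0.538 -0.163  0.1  ] [-0.18  0.41  1.74 -0.7   1.11  1.94]
1 c 0.12 [ 0.544 -0.129  0.149] [-0.12  0.35  1.7  -0.66  1.22  1.91]
1 pin 1.1 [ 0.574 -0.334  0.199] [-0.44  0.38  1.55 -0.66  1.14  0.48]
1 pin 0.5 [ 0.55  -0.306  0.183] [-0.41  0.34  1.64 -0.67  1.11  1.14]
1 pin 0 [ 0.546 -0.278  0.164] [-0.37  0.35  1.67 -0.68  1.11  1.7 ]
-1 b 0 [0.561 0.211 0.023] [ 0.16  0.49  1.67 -0.    0.98 -2.72]
-1 b 0.06 [0.561 0.211 0.083] [ 0.16  0.4   1.65 -0.    1.09 -2.72]
-1 b 0.12 [0.561 0.211 0.143] [ 0.16  0.33  1.62 -0.    1.2  -2.72]
-1 c 0 [ 0.531 -0.197  0.051] [-0.24  0.49  1.76 -0.75  1.   -1.18]
-1 c 0.06 [ 0.538 -0.163  0.1  ] [-0.18  0.41  1.74 -0.7   1.11 -1.21]
-1 c 0.12 [ 0.544 -0.129  0.149] [-0.12  0.35  1.7  -0.66  1.22 -1.23]
-1 pin 1.1 [ 0.574 -0.334  0.199] [-0.44  0.38  1.55 -0.66  1.14 -2.66]
-1 pin 0.5 [ 0.55  -0.306  0.183] [-0.41  0.34  1.64 -0.67  1.11 -2.  ]
-1 pin 0 [ 0.546 -0.278  0.164] [-0.37  0.35  1.67 -0.68  1.11 -1.44]
```

```bash
python3 - <<'E'
from h import *
pb=np.array([0.5603,.2076,.034]); Rb=Rz(-.258)
pc=np.array([.5285,-.190,.06]); Rc=Rz(-1.757)@SL
Rt=Rtool(Rc); move_pose(pc+Rc@[.07,.015,.17],Rt); snap('wrist','w_c')
print(current_t(),current_tcp_pos())
Rt=Rtool(Rb); move_pose(pb+Rb@[.05,.0,.17],Rt); snap('wrist','w_b'); snap('top','top1')
print(current_t(),current_force())
E
```

```text
2.0833 [ 0.55047474 -0.15427381  0.23947498]
3.475 [ 0.50503867 -0.50225924 -0.40313825]
```

View pics/w_c.png

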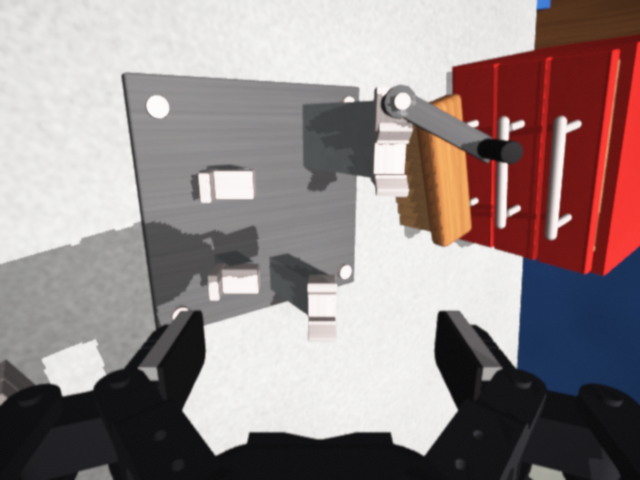

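View pics/w_b.png

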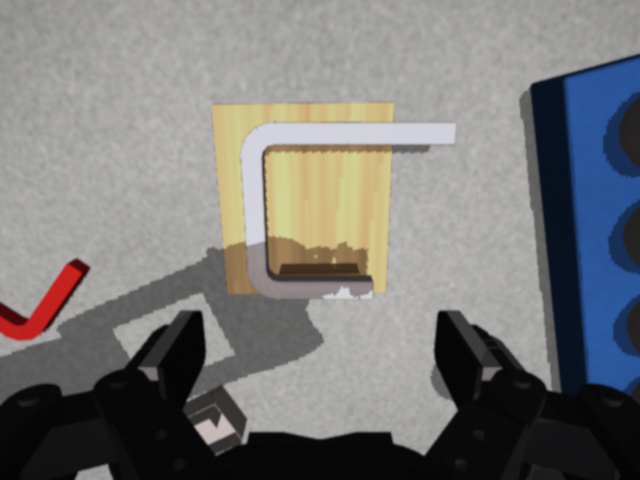

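The cradle view shows ledges at about (235,185) and (240,282), the high notch (391,155), low notch (322,305), hinge (400,101) and pin (500,150). The blank view shows the whole blank, with the long end at (455,133) and the short end at (371,288). I'll enlarge both for exact points.

```bash
python3 - <<'E'
from h import *
crop('w_c',185,150,275,310,4.5,'cc1')
crop('w_c',290,75,420,350,2.9,'cc2')
crop('w_b',225,105,465,310,3.3,'cb')
E
```

```text
(no output)
```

View pics/cc1.png

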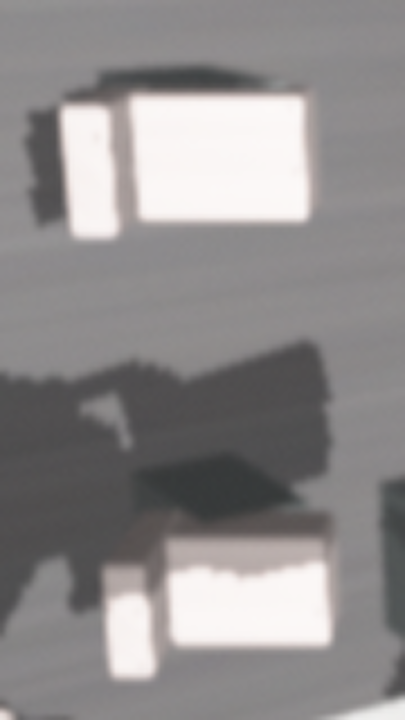

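View pics/cc2.png

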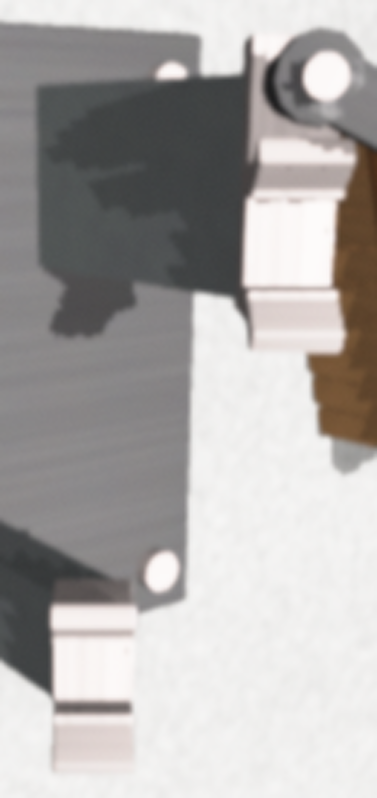

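View pics/cb.png

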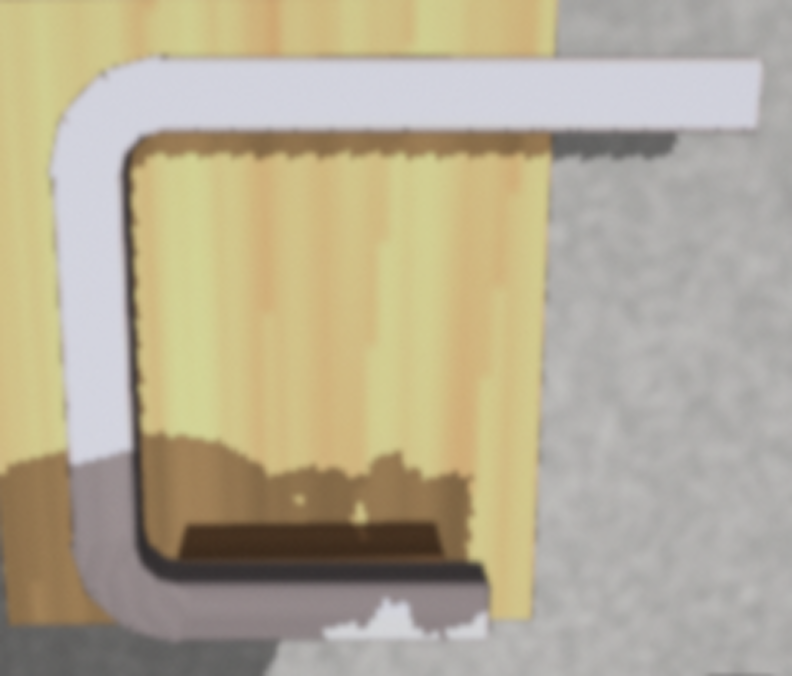

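```bash
python3 - <<'E'
from h import *
b=load('w_b'); c=load('w_c')
P=np.array([[150,70,16],[150,54,16],[95,-54,16],[95,-70,16],[-8,12.5,16],[8,12.5,16]])/1e3
uv=np.array([[762,60],[756,128],[487,583],[487,638],[61.5,300],[127,300]])/3.3+[225,105]-.35
p,e=fit([(b,P,uv)],np.eye(3),.034,[.56,.21,-.26]); print('blank',p.round(4),e.round(1))
p,e=fit([(b,P,uv)],np.eye(3),.034,[.56,.21,-.26,.034]); print('blank free z',p.round(4),e.round(1))
A=[[306,95,21,52,0],[309,219,21,30,0],[131,96,-9,52,0],[138,219,-9,30,0],[112,103,-9,52,14],[62,104,-17,52,14],[72,238,-17,30,14],[118,238,-9,30,14],
[330,540,21,-30,0],[332,645,21,-52,0],[168,538,-9,-30,0],[174,645,-9,-52,0],[110,677,-17,-52,14],[155,677,-9,-52,14]]
B=[[248,198,116,73.5,10],[336,198,140,73.5,10],[245,287,116,50.5,0],[334,288,140,50.5,0],[53,633,64,-50.5,10],[134,633,88,-50.5,10],[54,703,64,-73.5,0],[130,703,88,-73.5,0]]
A=np.array(A,float);B=np.array(B,float)
uv=np.vstack([A[:,:2]/4.5+[185,150]-.4,B[:,:2]/2.9+[290,75]-.3]); P=np.vstack([A[:,2:],B[:,2:]])/1e3
p,e=fit([(c,P,uv)],SL,.06,[.53,-.19,-1.757]); print('cradle',p.round(4)); print(e.reshape(-1,2).round(1).tolist())
p4,e=fit([(c,P,uv)],SL,.06,[.53,-.19,-1.757,.06]); print('cradle free z',p4.round(4)); print(e.reshape(-1,2).round(1).tolist())
R=Rz(p[2])@SL; t=np.array([*p[:2],.06])
for q in (.8,.9,1,1.1,1.2):
    u=np.array([np.sin(q),-np.cos(q),0])
    print(q,proj(c,[t+R@(np.array([.128,.102,h])+.068*u) for h in (.0315,.0695)]).round(0).tolist())
E
```

```text
blank [ 0.5598  0.2131 -0.2758] [ 2.2 -1.5  1.4  0.8 -0.3 -1.5 -1.4 -0.2 -1.8  1.2 -0.6  1.6]
blank free z [ 0.5599  0.2126 -0.2758  0.0315] [ 1.4 -0.9  0.6  1.2 -0.4 -2.2 -1.4 -1.  -0.8  1.2  0.3  1.5]
cradle [ 0.5285 -0.1863 -1.7574]
[[-0.7, -0.0], [0.0, 0.3], [-0.3, -0.2], [0.4, 0.3], [-0.9, 0.5], [-0.5, 0.3], [-0.1, -0.4], [0.2, -0.4], [-1.1, -0.6], [-0.4, 0.0], [-0.8, -0.2], [-0.2, 0.0], [0.3, 0.0], [0.0, 0.0], [1.4, 0.1], [3.5, 0.0], [-0.6, -1.1], [-0.5, -1.4], [-0.2, 3.4], [0.7, 3.4], [0.1, -1.6], [1.3, -1.6]]
cradle free z [ 0.528  -0.1869 -1.7577  0.0584]
[[-0.7, 0.2], [0.0, 0.4], [-0.0, 0.0], [0.6, 0.4], [-0.6, 0.8], [-0.1, 0.5], [0.2, -0.4], [0.4, -0.4], [-1.1, -0.9], [-0.4, -0.4], [-0.6, -0.5], [-0.0, -0.4], [0.6, -0.4], [0.2, -0.4], [0.7, 0.5], [2.6, 0.5], [-1.2, -0.8], [-1.4, -1.1], [-0.5, 3.0], [0.3, 3.0], [-0.2, -2.1], [0.9, -2.1]]
0.8 [[466.0, 172.0], [489.0, 180.0]]
0.9 [[474.0, 165.0], [497.0, 172.0]]
1 [[480.0, 157.0], [505.0, 163.0]]
1.1 [[486.0, 148.0], [512.0, 153.0]]
1.2 [[491.0, 139.0], [518.0, 142.0]]
```

```bash
python3 - <<'E'
from h import *
crop('w_c',370,70,540,190,4.5,'ck')
E
```

```text
(no output)
```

View pics/ck.png

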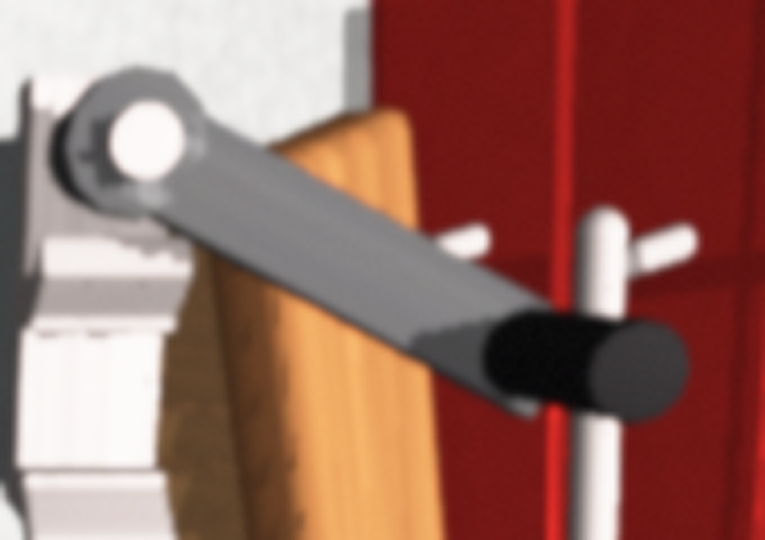

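```bash
python3 - <<'E'
from h import *
b=load('w_b'); f=load('top0'); g=load('scene0')
P=np.array([[150,70,16],[150,54,16],[95,-54,16],[95,-70,16]])/1e3
uv=np.array([[762,60],[756,128],[487,583],[487,638]])/3.3+[225,105]-.35
P2=np.array([[150,62,16],[95,-62,16]])/1e3
uf=np.array([[259,95],[548,320]])/8+[215,160]-.45
us=np.array([[595,462],[192,320]])/8+[350,245]-.45
for o in ([(b,P,uv)],[(f,P2,uf)],[(g,P2,us)],[(b,P,uv),(f,P2,uf),(g,P2,us)]):
    p,e=fit(o,np.eye(3),.034,[.56,.21,-.26]); print(p.round(4),e.round(1))
# overlay
def outline(p):
    L=[(150,70),(18,70)]+[(10-18*np.sin(a)*26/18+0, 44+26*np.cos(a)) for a in np.linspace(0,np.pi/2,6)]+[(-8,y) for y in (44,-44)]+[(18-26*np.cos(a)*1, -44-26*np.sin(a)) for a in np.linspace(0,np.pi/2,6)]+[(95,-70),(95,-54),(18,-54),(8,-44),(8,44),(18,54),(150,54),(150,70)]
    return np.array([[x,y,16] for x,y in L])/1e3@Rz(p[2]).T+[p[0],p[1],.034]
im=cv2.resize(b['color'][:,:,::-1][105:310,225:465],None,fx=3.3,fy=3.3,interpolation=cv2.INTER_CUBIC)
cv2.polylines(im,[np.round((proj(b,outline(p))+.35-[225,105])*3.3).astype(int)],False,(0,0,255),1)
cv2.imwrite('pics/ov.png',im)
E
```

```text
[ 0.5588  0.2108 -0.2602] [ 0.3 -1.3 -0.2  0.9  0.3 -0.4 -0.5  0.9]
[ 0.561   0.2084 -0.2621] [-0.1 -0.1  0.1  0.1]
[ 0.5591  0.2068 -0.2505] [ 0.2  0.1 -0.2 -0.1]
[ 0.5589  0.2105 -0.2597] [ 0.4 -1.1 -0.   1.2  0.5 -0.2 -0.3  1.1 -1.   0.7 -0.7  0.7  1.  -0.
  0.8 -0.5]
```

View pics/ov.png

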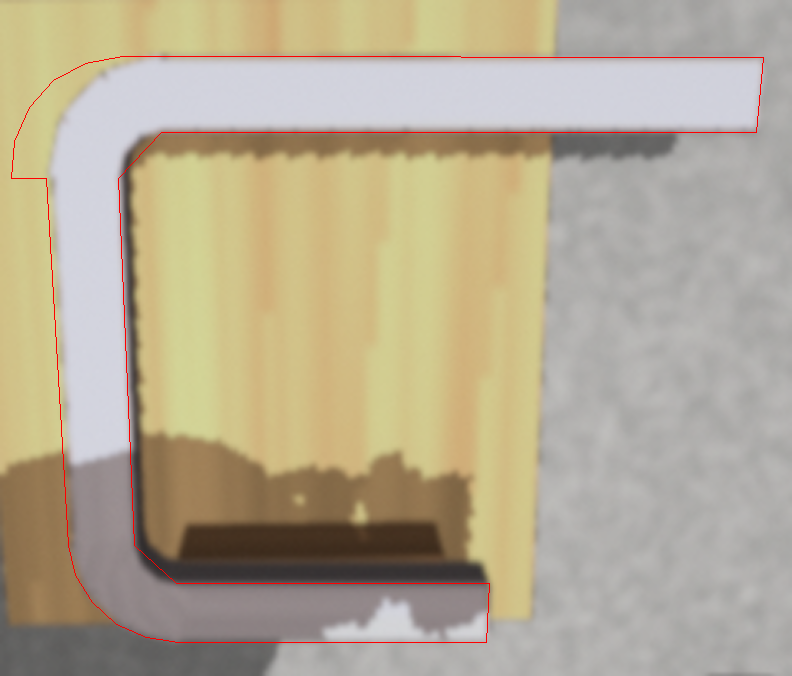

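```bash
cat > po.py <<'E'
from h import *
pb=np.array([0.5595,.2105,.034]); Rb=Rz(-.262)
pc=np.array([.5283,-.1868,.0597]); Rc=Rz(-1.7575)@SL
gy=.006
def tcp(p,R,x=0,y=gy,h=0): 
    Rt=Rtool(R); return p+R@[x,y,.008+h]+Rt[:,2]*.020
E
python3 - <<'E'
from po import *
Rt=Rtool(Rb)
move_pose(tcp(pb,Rb,h=.07),Rt); movel(tcp(pb,Rb),velocity=.08)
print(current_t(),current_force())
set_gripper(0); print(current_grip_width(),current_force(),current_torque())
movel(tcp(pb,Rb,h=.015),velocity=.04); print(current_force(),current_torque())
movel(tcp(pb,Rb,h=.13),velocity=.12)
snap('wrist','w_g'); snap('scene','s_g'); print(current_t(),current_grip_width(),current_force(),current_torque())
E
```

```text
5.0583 [ 0.60484373 -1.23015682  0.31365755]
0.014962754133847832 [-0.88262225 -0.89665514  3.36616999] [-0.03817727  0.20820034 -0.01322984]
[-1.67347409 -0.10769712 -2.65191063] [0.0133942  0.09386856 0.02166718]
7.4333 0.015047011992065595 [-0.62732794 -0.24396903 -2.21847574] [-0.01084771  0.11847399 -0.00338202]
```

View pics/w_g.png

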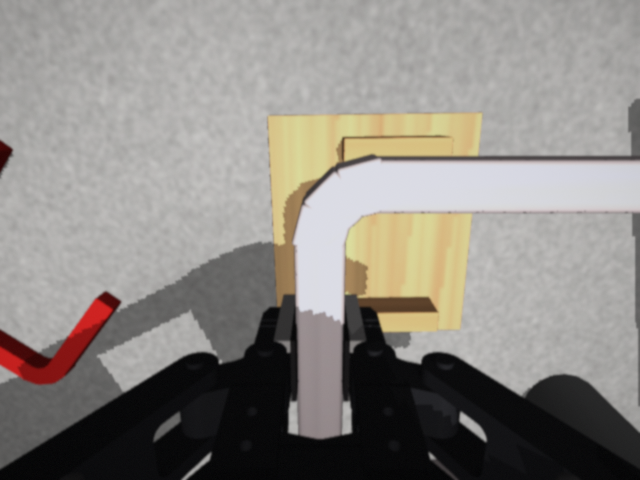

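View pics/s_g.png

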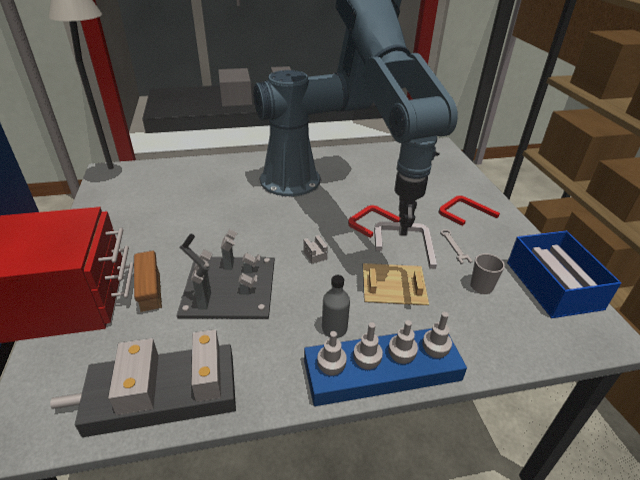

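```bash
python3 - <<'E'
from po import *
f=load('w_g')
p=current_tcp_pos(); R=current_ee_rot(); Rbb=np.stack([R[:,1],R[:,0],-R[:,2]],1)
o=p-Rtool(Rbb)[:,2]*.020-Rbb@[0,gy,.008]
print(o,pb+[0,0,.13])
L=lambda q:proj(f,np.array(q)/1e3@Rbb.T+o).round(1).tolist()
print(L([[60,70,16],[110,70,16],[60,54,16],[110,54,16],[60,70,0],[-8,20,16],[8,20,16],[-8,40,16],[8,40,16]]))
crop('w_g',285,140,640,330,2.25,'cg')
E
```

```text
[0.55877465 0.21036181 0.16277559] [0.5595 0.2105 0.164 ]
[[531.8, 158.5], [706.2, 158.6], [523.3, 213.1], [690.8, 213.1], [506.4, 154.0], [297.2, 315.7], [346.7, 315.7], [296.2, 257.4], [348.0, 257.4]]
```

View pics/cg.png

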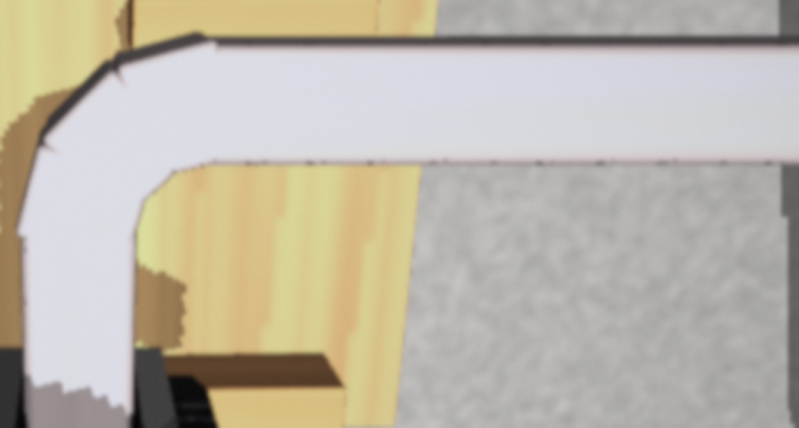

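```bash
python3 - <<'E'
from po import *
f=load('top1'); print(onz(load('top0'),(326,163),.17))
movel(tcp(pb,Rb,h=.26),velocity=.2)
Rt=Rtool(Rc)
move_pose(tcp(pc,Rc,x=.004,h=.17),Rt); dwell(.3)
print(current_t(),current_force(),current_torque(),current_grip_width())
print(current_tcp_pos()-tcp(pc,Rc,x=.004,h=.17))
movel(tcp(pc,Rc,x=.004,h=.05),velocity=.12); dwell(.2)
print(current_t(),current_force(),current_torque(),current_tcp_pos()-tcp(pc,Rc,x=.004,h=.05))
snap('wrist','w_p'); snap('scene','s_p')
E
```

```text
[7.08830821e-01 6.85220841e-04 1.70000000e-01]
9.85 [-0.12664871  0.11490192 -2.86955622] [ 0.54074013 -0.09318791 -0.00981418] 0.01478735156608755
[0.00022437 0.00037759 0.00028514]
11.2 [-0.37526137 -0.16477899 -3.11486967] [ 0.50733521 -0.06187871 -0.02393873] [0.00055623 0.00028969 0.00067606]
```

View pics/w_p.png

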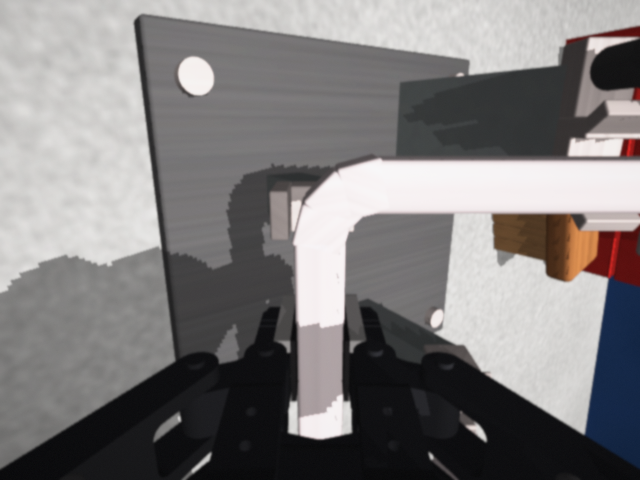

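```bash
python3 -c "
from h import *
crop('s_p',130,180,310,330,4.4,'c_s_p')"
```

```text
(no output)
```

View pics/c_s_p.png

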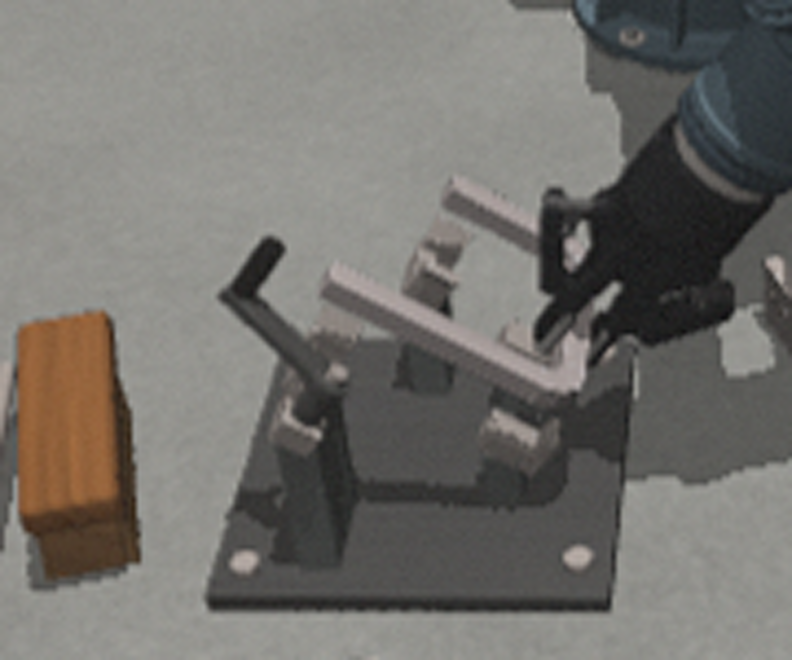

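```bash
python3 - <<'E'
from po import *
f=load('s_p'); o=pc+Rc@[.004,0,.05]
L=lambda q:((proj(f,np.array(q)/1e3@Rc.T+o)-[130,180])*4.4+1.7).round(0).tolist()
print(L([[150,70,16],[150,54,16],[150,70,0],[95,-54,16],[95,-70,16],[95,-54,0],[20,70,0]]))
o=pc
print(L([[116,50.5,0],[140,73.5,10],[21,52,0],[-9,52,0],[21,30,0],[64,-50.5,10]]))
crop('s_p',190,210,290,285,8,'c2')
E
```

```text
[[330.0, 279.0], [335.0, 260.0], [316.0, 298.0], [453.0, 189.0], [457.0, 173.0], [439.0, 207.0], [526.0, 402.0]]
[[342.0, 362.0], [304.0, 359.0], [489.0, 435.0], [534.0, 457.0], [494.0, 410.0], [457.0, 280.0]]
```

View pics/c2.png

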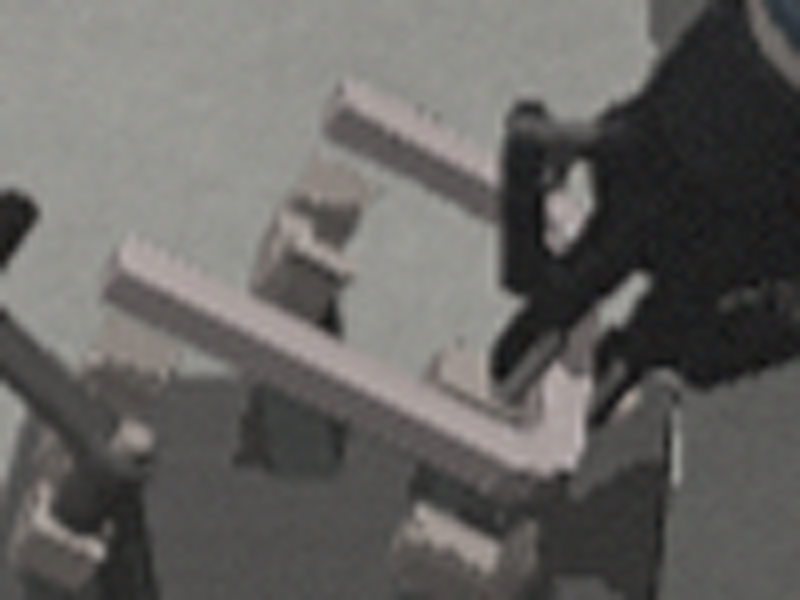

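```bash
python3 - <<'E'
from po import *
movel(tcp(pc,Rc,x=.004,h=.010),velocity=.06); dwell(.15)
F0=current_force(); T0=current_torque(); print(F0)
h=.010
while h>-.006:
    h-=.0015; movel(tcp(pc,Rc,x=.004,h=h),velocity=.02); dwell(.1)
    F=Rc.T@(current_force()-F0); T=Rc.T@(current_torque()-T0)
    print(round(h,4),F.round(1),T.round(2),(Rc.T@(current_tcp_pos()-tcp(pc,Rc,x=.004,h=h))*1e3).round(1))
    if F[2]>5 or np.linalg.norm(F)>10: break
print(current_t()); snap('scene','s_q'); snap('wrist','w_q'); crop('s_q',170,210,290,300,6.6,'c3')
E
```

```text
[ 0.38624866  0.44333485 -1.94597058]
0.0085 [ 0.2 -0.5 -0.4] [0.02 0.04 0.02] [-0.  0.  0.]
0.007 [ 0.4 -0.7 -1.1] [ 0.04 -0.06  0.03] [ 0. -0. -0.]
0.0055 [-0.2 -0.5 -0.1] [0.03 0.01 0.03] [ 0. -0. -0.]
0.004 [-0.5 -0.6 -0.7] [0.02 0.02 0.02] [-0. -0. -0.]
0.0025 [ 0.5 -0.1 -0.9] [ 0.03 -0.    0.01] [-0.  -0.  -0.1]
0.001 [ 1.  -0.8  3.5] [-0.09 -0.03 -0.04] [0.1 0.3 0.3]
-0.0005 [ 0.4 -6.  17.8] [-0.87  0.05  0.03] [0.1 0.3 1.7]
14.7167
```

View pics/c3.png

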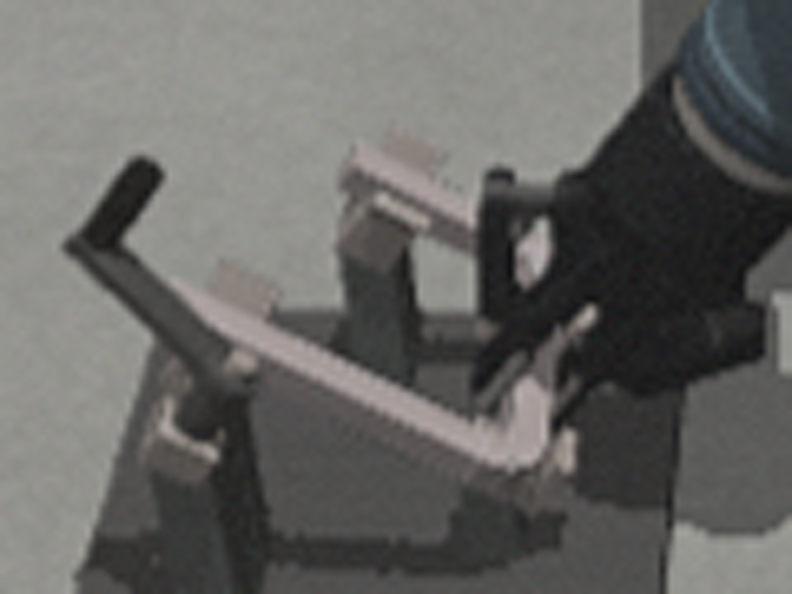

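View pics/w_q.png

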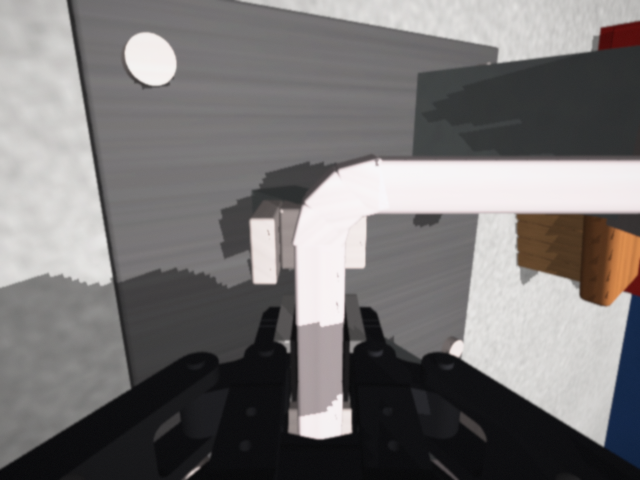

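```bash
python3 - <<'E'
from po import *
h=.0008; x=.004
movel(tcp(pc,Rc,x=x,h=h),velocity=.02); dwell(.1)
F0=current_force(); print(F0)
while x>-.004:
    x-=.001; movel(tcp(pc,Rc,x=x,h=h),velocity=.02); dwell(.08)
    F=Rc.T@(current_force()-F0); print(round(x,4),F.round(1))
    if F[0]>5: break
print(current_t(),Rc.T@current_force()); snap('wrist','w_r')
crop('w_r',230,140,400,300,4.5,'c4')
E
```

```text
[-0.82313701  5.48996081  4.89856727]
0.003 [ 2.7 -0.1 -0. ]
0.002 [3.1 0.3 0.1]
0.001 [ 3.2  0.6 -2. ]
0.0 [ 2.9  1.7 -2.7]
-0.001 [ 3.7  1.7 -2.3]
-0.002 [ 2.9  2.6 -2. ]
-0.003 [ 6.2  2.  -1.7]
17.5 [4.70076452 0.18568813 5.32657196]
```

View pics/c4.png

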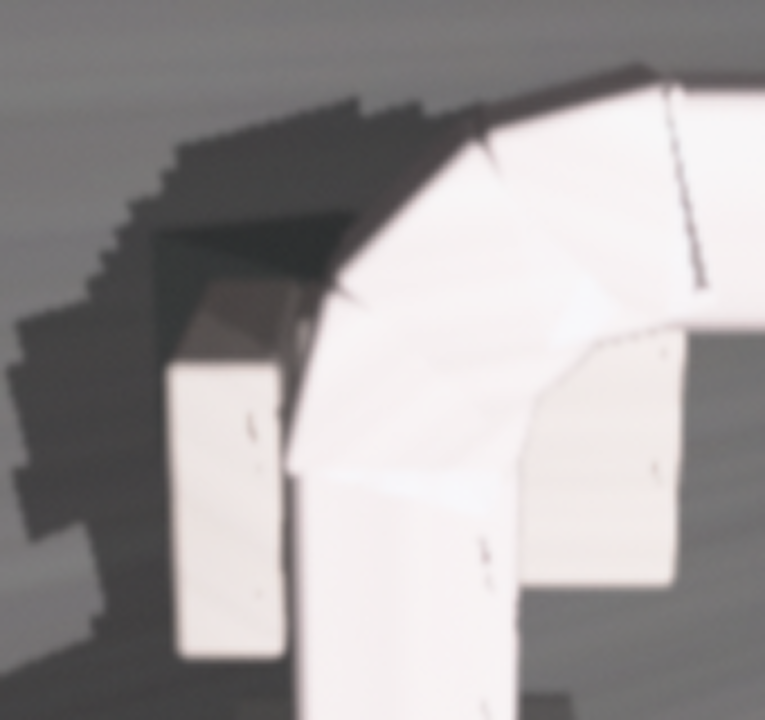

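```bash
python3 - <<'E'
from po import *
set_gripper(.04); dwell(.2); print(current_t(),current_force(),current_grip_width())
movel(tcp(pc,Rc,x=-.003,h=.06),velocity=.12)
Rt=Rtool(Rc); movel(pc+Rc@[.07,.015,.17],velocity=.2); dwell(.1)
snap('wrist','w_s'); snap('scene','s_s'); print(current_t(),current_force()); crop('s_s',170,210,290,300,6.6,'c5')
E
```

```text
18.1167 [-0.23516216  0.06579715 -0.73529289] 0.040074045809215926
19.8167 [ 0.02770639  0.08819121 -0.01889378]
```

View pics/w_s.png

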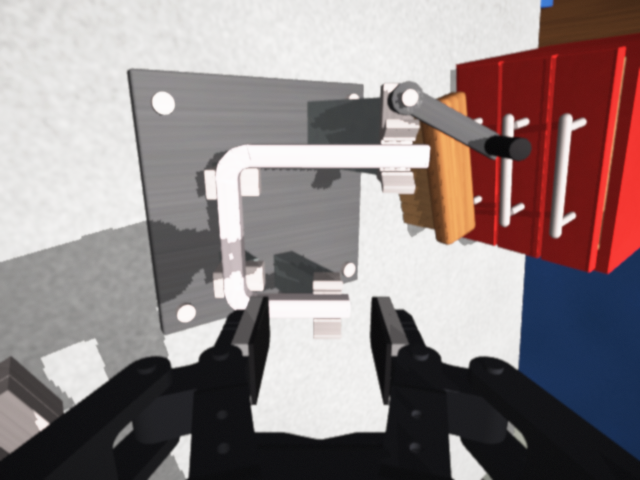

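View pics/c5.png

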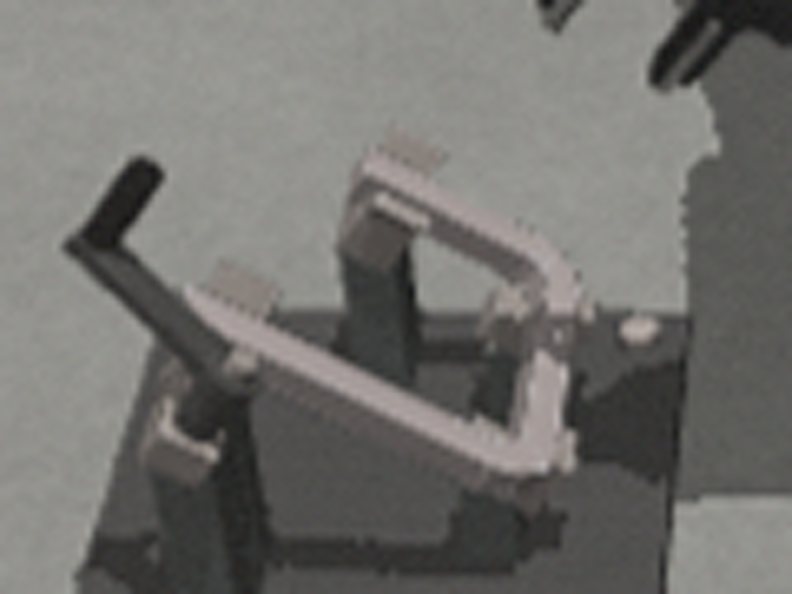

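```bash
python3 - <<'E'
from po import *
f=load('w_s'); 
im=cv2.resize(f['color'][:,:,::-1][130:325,195:440],None,fx=3.2,fy=3.2,interpolation=cv2.INTER_CUBIC)
def dr(q,col):
    q=np.array(q)/1e3@Rc.T+pc
    cv2.polylines(im,[np.round((proj(f,q)-[195,130]+.35)*3.2).astype(int)],False,col,1)
dr([[149,70,16],[17,70,16]],(0,0,255));dr([[17,54,16],[149,54,16],[149,70,16]],(0,0,255))
dr([[-9,44,16],[-9,-44,16]],(0,0,255));dr([[7,44,16],[7,-44,16]],(0,0,255))
dr([[17,-54,16],[94,-54,16],[94,-70,16],[17,-70,16]],(0,0,255))
cv2.imwrite('pics/c6.png',im)
E
```

```text
(no output)
```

View pics/c6.png

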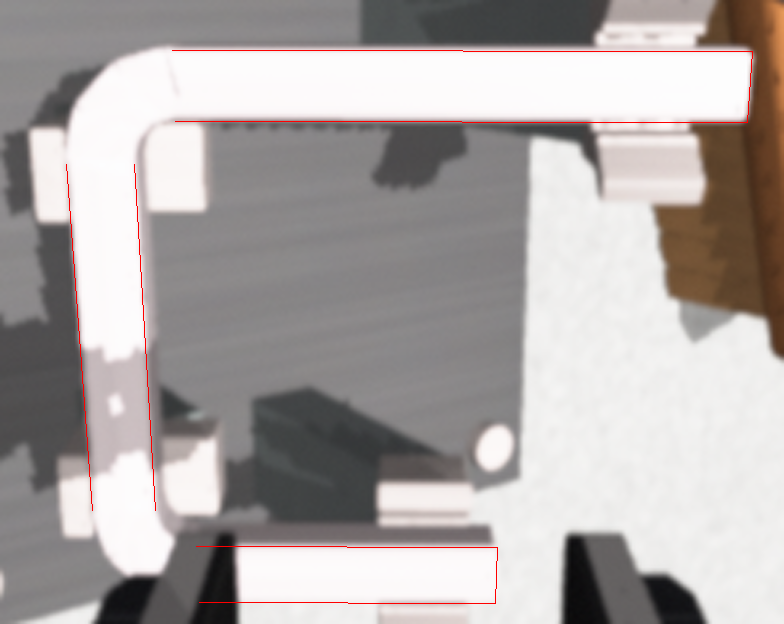

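```bash
cat >> po.py <<'E'
def pin(q,h=0,s=1):
    u=np.array([np.sin(q),-np.cos(q),0]); z=-Rc[:,2]; y=Rc@(s*np.array([np.cos(q),np.sin(q),0]))
    return pc+Rc@(np.array([.128,.102,.0535+h])+.068*u)+z*.016, np.stack([np.cross(y,z),y,z],1)
E
python3 - <<'E'
from po import *
print(onz(load('top0'),(500,240),.1),proj(load('w_s'),[pc+Rc@(np.array([.128,.102,.0695])+.068*np.array([np.sin(q),-np.cos(q),0])) for q in (1.05,1.1,1.15)]))
p,R=pin(1.1,.07); move_pose(p,R); print(current_joint_positions().round(2))
F0=current_force()
movel(pin(1.1,.03)[0],velocity=.1); snap('wrist','w_t'); snap('scene','s_t'); print(current_t(),current_force()-F0)
crop('s_t',130,180,290,300,5,'c7')
E
```

```text
[ 0.50443031 -0.48084103  0.1       ] [[516.7647862  154.57893345]
 [520.23135935 149.47009838]
 [523.48940382 144.18860611]]
[-0.37  0.32  1.51 -0.63  1.26  0.47]
21.6583 [ 1.52286759 -0.96746145  0.4232586 ]
```

View pics/w_t.png

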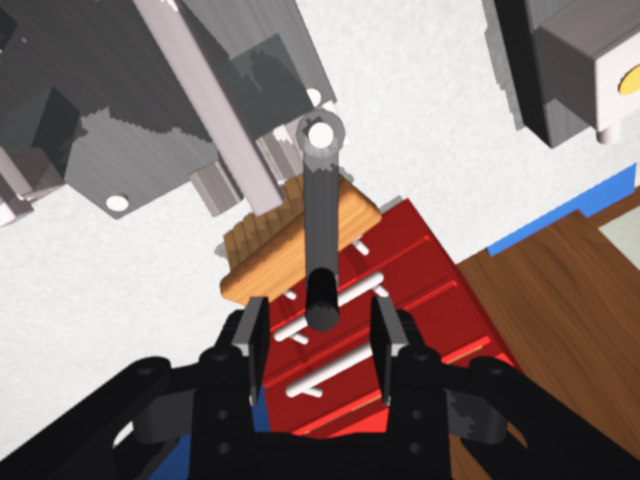

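View pics/c7.png

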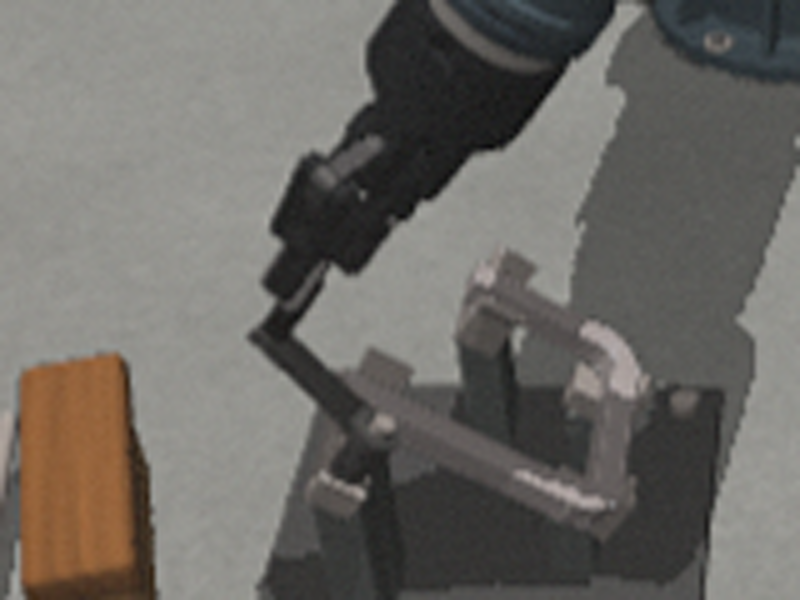

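```bash
python3 - <<'E'
from po import *
movel(pin(1.1)[0],velocity=.06)
F0=current_force()
set_gripper(.019); print(current_grip_width(),current_force()-F0)
for q in list(np.arange(1.0,.05,-.1))+[0.0]:
    p,R=pin(q); movel(p,R,velocity=.06); print(round(q,2),(Rc.T@(current_force()-F0)).round(1))
for q in (-.02,-.04,-.055,-.07,-.085):
    p,R=pin(q); movel(p,R,velocity=.03); dwell(.1); F=Rc.T@(current_force()-F0); print(q,F.round(1))
    if F[0]>7: break
print(current_t()); snap('wrist','w_u'); snap('scene','s_u'); crop('s_u',130,180,290,300,5,'c8')
E
```

```text
0.018916854388921486 [ 0.19829419  1.5813715  -0.87508193]
1.0 [-1.3 -0.2 -0.2]
0.9 [-2.4 -0.5  0.4]
0.8 [-1.5  0.2 -0.3]
0.7 [-1.4 -0.1  0.2]
0.6 [-1.8  0.   0.4]
0.5 [-1.6 -0.2  0.1]
0.4 [-0.6 -0.2  0.1]
0.3 [-1.8 -0.1  0.9]
0.2 [-1.7 -0.3 -0.3]
0.1 [-2.5  0.2  0.4]
0.0 [-2.2  1.   0.5]
-0.02 [-1.7 -0.1  0.2]
-0.04 [-1.5 -0.2 -0.5]
-0.055 [ 0.6 -0.4 -0.9]
-0.07 [ 4.2 -1.4 -1.2]
-0.085 [ 6.9 -1.5 -1.5]
27.325
```

View pics/w_u.png

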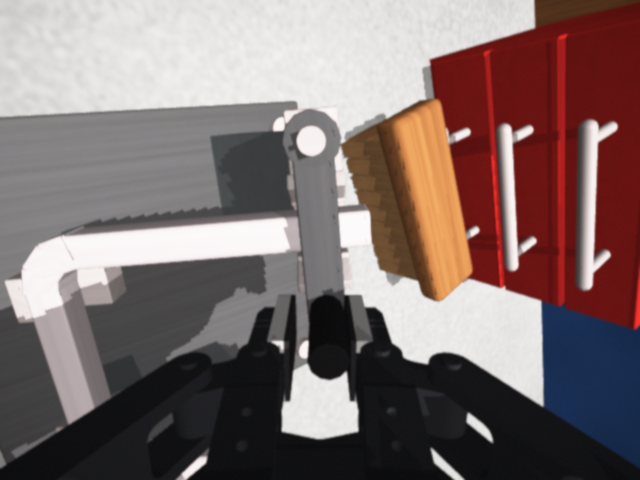

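View pics/c8.png

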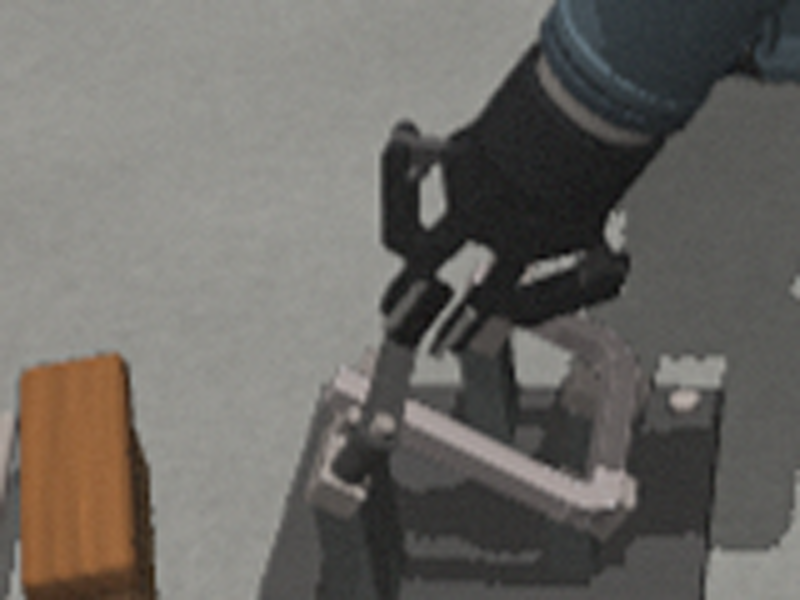

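```bash
python3 - <<'E'
from po import *
p,R=pin(-.045); movel(p,R,velocity=.03); set_gripper(.04); 
movel(pin(-.045,.09)[0],velocity=.12)
Rt=Rtool(Rc); move_pose(pc+Rc@[.07,.015,.18],Rt); dwell(.1)
f=snap('wrist','w_v'); snap('scene','s_v'); print(current_t(),current_force())
for q in (0,.05,.1,.15): print(q,proj(f,pc+Rc@(np.array([.128,.102,.0695])+.068*np.array([np.sin(q),-np.cos(q),0]))))
print(proj(f,[pc+Rc@np.array([x,y,.016]) for x,y in ((.149,.07),(.149,.054),(.094,-.054),(-.009,.03))]))
E
```

```text
29.5167 [-0.3097177  -0.2735028  -0.04676768]
0 [[407.96339903 208.0564998 ]]
0.05 [[413.18704833 207.93048804]]
0.1 [[418.41807252 207.54900649]]
0.15 [[423.64644842 206.9125571 ]]
[[423.79488674 146.09395581]
 [422.16318824 167.51944015]
 [347.45148129 296.28277295]
 [218.46479476 198.36512969]]
```

View pics/w_v.png

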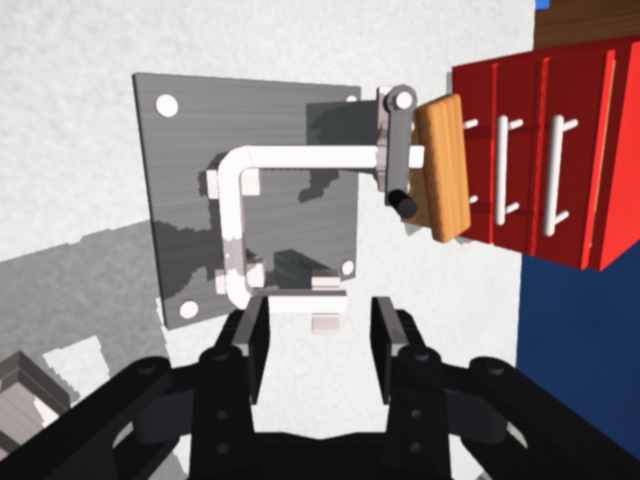

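View pics/s_v.png

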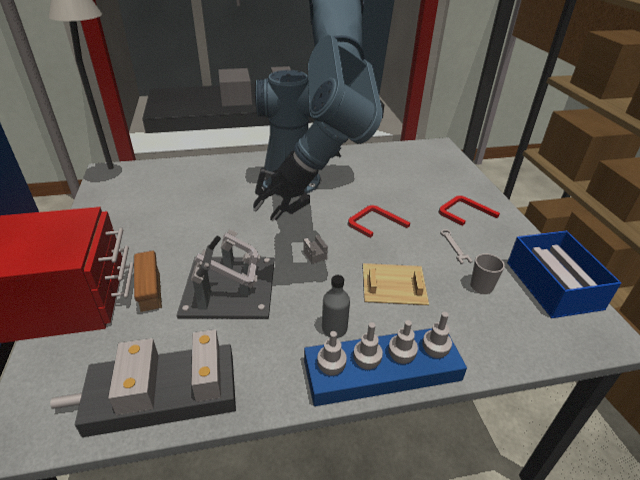

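The pin tip is at (405,206), which matches a keeper angle of about 0. The blank's long end at about (423,146–167) matches the seated prediction, and the bystanders haven't moved.

```bash
python3 - <<'E'
from cell import *
close_job(); print(current_t())
E
```

```text
the job is handed in; nothing more can be done
the job is handed in; nothing more can be done
```

The blank is seated in the fixture with the keeper closed across its long leg, and the job is handed in. The last clock reading before that was about 29.5 s of the 61 s allowed. The system gave no verdict.

**What I did:** I gripped the bare-metal blank by its cross piece and turned it to the slope. I lowered it in 1.5 mm steps, with a peak contact force of about 18 N, then eased it down to the lip and let go. I then caged the keeper pin between the fingers, swung it from about 1.1 rad to its stop, and backed the arm away.

**Last checks:**
- **Blank:** the wrist picture shows both legs in their notches and the cross piece on the ledges. It matched the predicted seated outline to about 1 mm after release and looked unchanged after the keeper was closed.
- **Keeper:** the pin appears at about 0 rad.
- **Robot:** force readings were back near zero, so it was touching nothing.
- **Bystanders:** all look unmoved in the scene picture.

**Disagreements:** the cameras differed by 2–4 mm on where the blank and the cradle were. I mostly used the wrist camera's values, and they held. No check failed.

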